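# Put the eraser away and slide the pencil box shut

## Task

Put the white block eraser into the longer of the two wooden slide-lid boxes, then slide that box's lid fully shut over it and let go. Leave the shorter box's lid as it is.

Things in the scene. Friction and masses are not known exactly. Their poses are not given: they have to be found in the camera images.
- pencil_box: Longer slide-lid box, pale wood, 200 x 110 x 48 mm (x, y, z), fixed. Origin: centre of underside. The lid opens to +x, baring the -x end: inside from x -94 to +20 mm or more. Inside 98 mm wide, floor 4 mm above desk; side walls 48 mm high with lips 4 mm inward, -x wall 44 mm. A fixed 8 mm pencil lies along the +y wall inside. Lid underside 34 mm above desk.
- lid_pull (a point): Middle of the upright wooden pull on that lid, 52 mm above desk, axes as the box. Pull: 12 mm thick (x), 40 long (y), 24 tall, its top 64 mm above desk. The lid's -x edge is 54 mm from it. It slides only along the box's x: at -40 mm in the box's frame the lid is shut (end stop), fully open at +110, starts at +75 to +100. Moves with about 1.5 N, stays where left.
- eraser: White block eraser with a brown card sleeve, 28 x 60 x 20 mm (x, y, z), 30 to 55 g, lying flat and loose on the desk between the two boxes, in a line with a larger dark wood sanding block and a roll of tape. Origin: centre of the underside.
- small_lid_pull (a point): Middle of a pull of the same size on the half-open lid of the shorter box, which is 120 x 110 x 48 mm and otherwise alike; 52 mm above desk. To be left alone.
Mind the look-alikes: they are no part of the job. Leave any yellow look-alike of the pencil_box alone.

How it is judged:
On the way, in this order (a step that is already met when the one before it is completed fails the run):
1. the eraser lies in the pencil box, let go (x of eraser in the frame of pencil_box between -0.095 and 0.095 m and y of eraser in the frame of pencil_box between -0.05 and 0.05 m and z of eraser in the frame of pencil_box below 0.03 m and contact force between the fingers and eraser below 0.1 N), for 0.2 s.
2. the pencil box's lid is shut (x of lid_pull in the frame of pencil_box below -0.03 m), for 0.2 s.
At the end, for the whole second after the job is handed in: The eraser lies at rest inside the longer box, under its lid, and that lid is shut to within 10 mm of its end stop (x of eraser in the frame of pencil_box between -0.095 and 0.095 m and y of eraser in the frame of pencil_box between -0.05 and 0.05 m and z of eraser in the frame of pencil_box below 0.03 m and linear speed of eraser below 0.02 m/s and x of lid_pull in the frame of pencil_box below -0.03 m); the robot touches nothing.
It fails at once if the shorter box's lid is moved by more than 15 mm (distance of small_lid_pull from where it was at the start of the episode above 0.015 m).
It also fails if it takes over 45 s, if anything falls off the work surface, if the arm or the gripper's body presses on something with over 40 N, if the wrist force passes 120 N, or if a joint passes its speed limit or range.

## Robot

A 6-joint arm with a two-finger parallel gripper is mounted at the origin on the work surface. World frame = base frame: x ahead of the robot, y to its left, z up, the work surface at z = 0. Lengths are in m, angles in rad, forces in N, time in s.
With the tool pointing down it reaches from about 0.325 to 0.75 m from the base axis. Payload 7.6 kg.
Tool frame: the origin (TCP) lies midway between the tips of the shut fingers; the grasp point (between the pads) lies 19 mm behind it; z points along the fingers, y is the direction in which the jaws open and shut (so a half turn about z gives the same grasp; the last joint's range is limited). The gripper opens to 85 mm and grips with 20 to 120 N. Pads are 22 mm wide; open, the fingers measure 114 mm over their backs; the gripper's body (76 mm by 85 mm) begins 54 mm behind the grasp point. The pads swing forward as they close: fully open they stand 13 mm farther back than shut.
Start: joints at [1.167, 0.052, 1.401, -0, 1.689, -0.07], TCP at [0.172, 0.496, 0.231] pointing down, gripper open.
Joint ranges: [-2.9, 2.9], [-0.91, 2.17], [0.12, 2.37], [-1.06, 4.2], [0.26, 2.73], [-2.93, 2.93]. Speed limits (rad/s): [2.57, 2.57, 3.01, 3.14, 3.14, 3.14].

## Interface

Orientations are given as a unit quaternion [w, x, y, z].
In Python, from bench import r, grip, readout, viewer, finish_job gives the robot as it stands. The module is installed in compiled form; this text tells all that it offers. Calls block until the motion is done:
- r.move_ptp(position, orientation): joint-space move of the TCP to a pose.
- r.movel(position, ori=None, feed=0.15): straight line of the TCP; ori=None keeps the orientation; feed is the mean speed in m/s.
- r.goto_joints(angles): joint-space move.
- grip(opening): opening from 0.0 (shut) to 1.0 (fully open); the grip force is fixed at half the most; returns when the fingers have stopped.
- r.wait(seconds).
- r.solve_ik(position, orientation): joint angles nearest the present ones, or None.
- readout.read_state(): the state.
- viewer.get_image(name): name is "scene" or "top"; returns a dict with "frame" (400x640x3 uint8, red, green, blue), "camera_matrix" (3x3 intrinsics, pixels), "D" ([k1, k2, p1, p2, k3] as OpenCV has them; the pictures are not rectified), "R" (3x3) and "t" (3): a world point X has camera coordinates R X + t. Camera axes: x right, y down, z forward; pixel columns grow to the right and rows downward; lengths in m; the calibration is good to about 2 mm. A picture is of the moment at which its call begins. There is no depth.
A pose or a line that the arm cannot do raises r.Unreachable and nothing moves.
- finish_job(): hands the job in, once; it reports no verdict.
The state is a dict: "t": time; "joint_positions": joint angles; "qd": joint speeds; "effort": joint torques, N m; "eef_pos": TCP position; "ee_rot": TCP orientation; "ft_force": force on the tool from outside, world axes, zero at the start; "ft_torque": the same for the moment, N m; "grip_width": opening from 0.0 (shut) to 1.0 (fully open).
Only numpy, scipy, OpenCV 4.12 (cv2) and the standard library are available. Lean on these libraries where they do the work, as an engineer would, in place of code of your own. Each camera call takes 0.05 s, during which the arm holds its last target. There are 200 camera calls.

## Working session

There is one attempt and no reset: what is moved stays moved. The work goes in short steps, each a Python script; the robot and the scene stay as the last script left them, time stands still between calls to the robot, and variables do not carry over. Pictures are saved under pics/ and viewed, about 8 in all and at most 12, crops included, and the job is handed in when it is done.

```bash
mkdir -p pics; cat > h.py <<'E'
import numpy as np, cv2
from bench import r, grip, readout, viewer, finish_job
def shot(n,f):
    d=viewer.get_image(n); cv2.imwrite('pics/'+f+'.png',d['frame'][:,:,::-1]); np.savez('pics/'+f+'.npz',**{k:np.array(v) for k,v in d.items()}); return d
def ray(d,uv,z):
    K=np.array(d['camera_matrix'],float);R=np.array(d['R']);t=np.array(d['t'])
    p=cv2.undistortPoints(np.array(uv,float).reshape(-1,1,2),K,np.array(d['D'],float)).reshape(-1,2)
    v=np.c_[p,np.ones(len(p))]@R; c=-R.T@t
    return c+v*((z-c[2])/v[:,2])[:,None]
def proj(d,X):
    return cv2.projectPoints(np.array(X,float),cv2.Rodrigues(np.array(d['R'],float))[0],np.array(d['t'],float),np.array(d['camera_matrix'],float),np.array(d['D'],float))[0].reshape(-1,2)
E
python3 - <<'E'
from h import *
for n in('top','scene'):
    d=shot(n,n+'0'); print(n,-np.array(d['R']).T@d['t'])
print(readout.read_state())
E
```

```text
top [0.32324839 0.00701886 0.97928686]
scene [ 0.93265611 -0.48112697  0.63946308]
{'t': 0.1, 'joint_positions': array([ 1.16669248e+00,  5.27488377e-02,  1.40163904e+00,  1.44659372e-06,
        1.68859574e+00, -7.03165164e-02]), 'qd': array([ 0.000261  ,  0.00027386, -0.00260279, -0.00018948, -0.00126425,
       -0.00202743]), 'effort': array([ 1.14831179e-03, -3.82584751e+01, -3.60982633e+01, -7.66010862e-05,
        4.86241013e-03, -5.91987771e-06]), 'eef_pos': array([0.17188093, 0.4957775 , 0.2305617 ]), 'ee_rot': array([-1.64130506e-04,  1.66119856e-01,  9.86105324e-01, -6.75836522e-04]), 'ft_force': array([-0.21671175, -0.14558064,  0.55331548]), 'ft_torque': array([ 0.05824822, -0.00666747,  0.0107259 ]), 'grip_width': 0.9997624656250707}
```

View pics/top0.png

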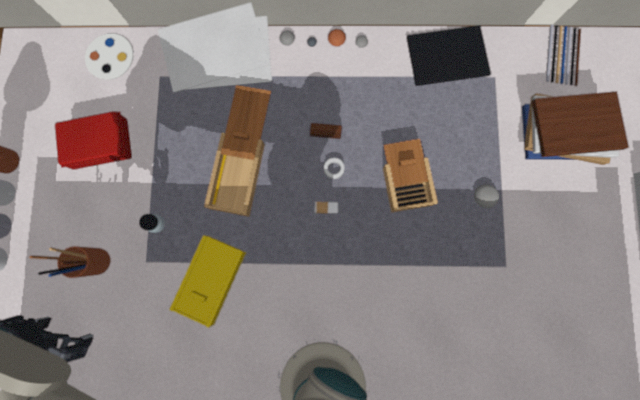

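View pics/scene0.png

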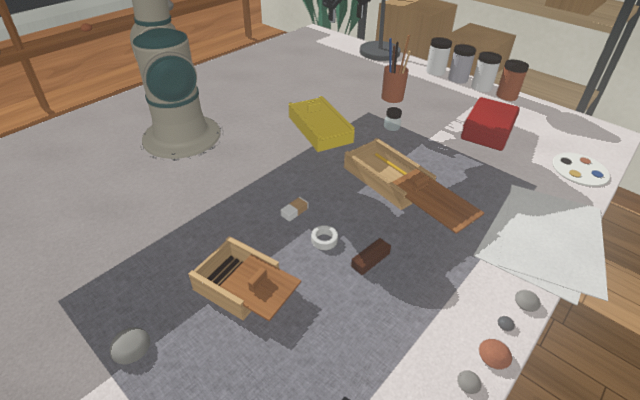

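```bash
python3 - <<'E'
import cv2
a=cv2.imread('pics/top0.png');cv2.imwrite('pics/c1.png',cv2.resize(a[80:225,195:345],None,fx=4,fy=4,interpolation=cv2.INTER_CUBIC))
a=cv2.imread('pics/scene0.png');cv2.imwrite('pics/c2.png',cv2.resize(a[130:240,270:490],None,fx=3.6,fy=3.6,interpolation=cv2.INTER_CUBIC))
E
```

```text
(no output)
```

View pics/c1.png

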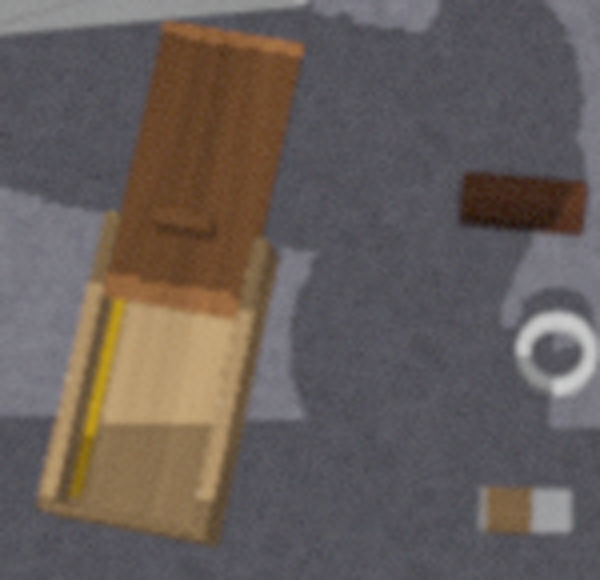

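View pics/c2.png

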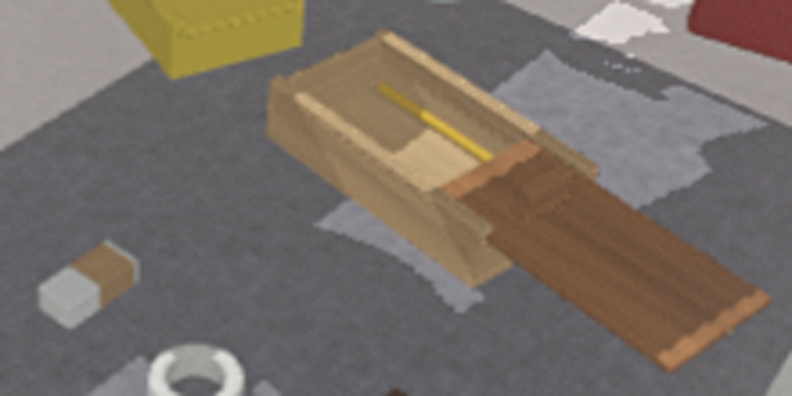

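```bash
cat > fit.py <<'E'
from h import *
from scipy.optimize import least_squares
T=dict(np.load('pics/top0.npz'));S=dict(np.load('pics/scene0.npz'))
a,b,h=.1,.055,.048
top=[((38,506),(-a,b,h)),((110,212),(a,b,h)),((215,543),(-a,-b,0))]
sc=[((385,32),(-a,b,h)),((475,285),(a,-b,0)),((598,168),(a,b,h)),((270,133),(-a,-b,0)),((490,235),(a,-b,h)),((268,82),(-a,-b,.044))]
ut=np.array([p for p,_ in top])/4+(195,80); us=np.array([p for p,_ in sc])/3.6+(270,130)
Xt=np.array([q for _,q in top]);Xs=np.array([q for _,q in sc])
def W(p,X):
    c,s=np.cos(p[2]),np.sin(p[2]); X=np.atleast_2d(X); return np.c_[p[0]+c*X[:,0]-s*X[:,1],p[1]+s*X[:,0]+c*X[:,1],X[:,2]]
f=lambda p:np.r_[(proj(T,W(p,Xt))-ut).ravel(),(proj(S,W(p,Xs))-us).ravel()]
if __name__=='__main__':
    o=least_squares(f,[.4,.25,0],loss='soft_l1');print(o.x,f(o.x).round(1))
    for D,n,k,off in((T,'top',4,(195,80)),(S,'scene',3.6,(270,130))):
        im=D['frame']; hsv=cv2.cvtColor(im,cv2.COLOR_RGB2HSV)
        print(n)
    c=lambda pts,k,off:np.array(pts)/k+off
    e=ray(T,c([(480,488),(572,488),(574,534),(480,532)],4,(195,80)),.02);print('eraser top',e.round(3),e.mean(0))
    e=ray(S,c([(40,288),(107,242),(138,262),(70,295+3)],3.6,(270,130)),.02);print('eraser sc',e.round(3),e.mean(0))
    pl=ray(T,c([(153,222),(215,238)],4,(195,80)),.064);print('pull top-near edge',pl)
    le=ray(T,c([(107,275),(240,295)],4,(195,80)),.040);print('lid edge',le)
    p=o.x
    for q in np.r_[pl,le]:
        c_,s_=np.cos(p[2]),np.sin(p[2]);dx,dy=q[:2]-p[:2];print('boxframe',c_*dx+s_*dy,-s_*dx+c_*dy)
    tp=ray(T,c([(556,352)],4,(195,80)),.01);print('tape',tp)
E
python3 fit.py
```

```text
[ 0.53293144  0.23505934 -0.17786779] [-0.2 -0.5 -1.  -1.3  1.   0.2  0.1 -1.5 -0.5  1.2  1.2 -0.9 -1.1  0.4
 -1.5 -1.   0.4  0.4]
top
scene
eraser top [[ 0.461  0.025  0.02 ]
 [ 0.461 -0.035  0.02 ]
 [ 0.431 -0.037  0.02 ]
 [ 0.432  0.025  0.02 ]] [ 0.4464723  -0.00560739  0.02      ]
eraser sc [[ 0.438 -0.036  0.02 ]
 [ 0.439  0.023  0.02 ]
 [ 0.466  0.022  0.02 ]
 [ 0.458 -0.029  0.02 ]] [ 0.45007294 -0.00506376  0.02      ]
pull top-near edge [[0.62564589 0.23614115 0.064     ]
 [0.61514917 0.19569202 0.064     ]]
lid edge [[0.59739298 0.27104826 0.04      ]
 [0.58429361 0.1828173  0.04      ]]
boxframe 0.091060306454058 0.017468847749847298
boxframe 0.08788591038558292 -0.02419932279319315
boxframe 0.05707697785226433 0.046826409099076205
boxframe 0.059795097339891363 -0.042330244974244285
tape [[ 0.55459228 -0.02473749  0.01      ]]
```

```bash
cat >> h.py <<'E'
B=np.array([0.533,0.235]);YAW=-0.178
def bx(x,y,z):
    c,s=np.cos(YAW),np.sin(YAW); return [B[0]+c*x-s*y,B[1]+s*x+c*y,z]
def q(th,k=1): # tool down, jaw axis at angle th from world x
    p=th/2+k*np.pi/4; return [0.,np.cos(p),np.sin(p),0.]
def st(m=''):
    s=readout.read_state(); print(m,round(s['t'],2),np.round(s['eef_pos'],4),np.round(s['ft_force'],1),round(float(s['grip_width']),3))
E
python3 - <<'E'
from h import *
E0=[0.448,-0.006]
for k in(1,-1):
    for P,th in((E0+[.1],0),(E0+[0.0],0),(bx(-.03,-.004,.1),YAW),(bx(.14,0,.05),YAW)):
        j=r.solve_ik(P,q(th,k)); print(k,None if j is None else np.round(j,2))
grip(.7)
r.move_ptp(E0+[.1],q(0,1)); st()
r.movel(E0+[0.001],feed=.1); st()
grip(0); st('closed')
r.movel(E0+[.1],feed=.15); st('lift')
shot('scene','scene1')
E
python3 -c "
import cv2
a=cv2.imread('pics/scene1.png');cv2.imwrite('pics/c3.png',cv2.resize(a[100:260,200:400],None,fx=3,fy=3))"
```

```text
1 [-0.1  -0.08  1.8  -0.    1.42 -0.1 ]
1 [-0.1   0.06  1.88 -0.    1.2  -0.1 ]
1 [ 0.37  0.22  1.48 -0.    1.44  0.55]
1 [ 0.25  0.67  1.   -0.    1.47  0.43]
-1 None
-1 None
-1 [ 0.37  0.22  1.48 -0.    1.44 -2.59]
-1 [ 0.25  0.67  1.   -0.    1.47 -2.71]
 2.59 [ 0.4482 -0.0054  0.1003] [ 0.1  0.5 -0.8] 0.7
 3.73 [ 0.4485 -0.006   0.0017] [-0.5 -0.5  0.7] 0.698
closed 4.12 [ 0.4486 -0.0061  0.0017] [-0.4 -0.3  4. ] 0.311
lift 4.93 [ 0.4473 -0.0059  0.0988] [ 0.4  0.3 -0.7] 0.312
```

View pics/c3.png

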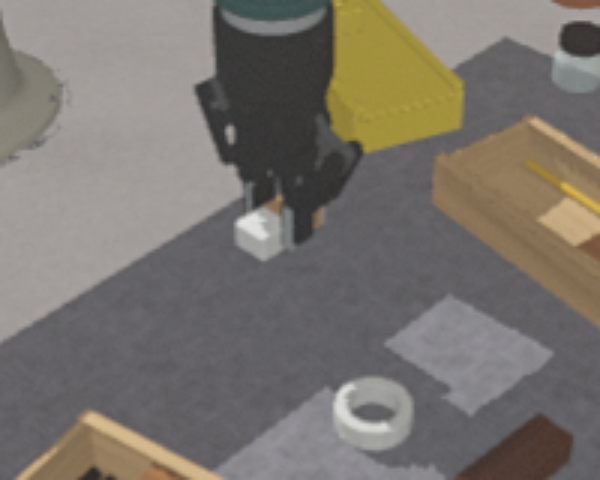

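The eraser is held level between the fingers, at about (285,225) in the crop. Next I place it in the box.

```bash
python3 - <<'E'
from h import *
o=q(YAW,1)
r.move_ptp(bx(-.03,-.004,.13),o); st()
r.movel(bx(-.03,-.004,.03),feed=.12); st()
r.movel(bx(-.03,-.004,.007),feed=.04); st('down')
grip(.55); st('open')
r.movel(bx(-.03,-.004,.13),feed=.15); st('up')
grip(0)
r.move_ptp(bx(.145,0,.12),o); st()
shot('top','top2')
E
python3 -c "
import cv2
a=cv2.imread('pics/top2.png');cv2.imwrite('pics/c4.png',cv2.resize(a[70:225,185:345],None,fx=3.8,fy=3.8))"
```

```text
5.97 [0.5026 0.2354 0.1293] [ 0.4  0.1 -0. ] 0.307
 6.95 [0.5034 0.2365 0.031 ] [0.1 0.8 0. ] 0.314
down 7.67 [0.5028 0.2364 0.007 ] [ 0.6 -0.5 -0.1] 0.311
open 8.01 [0.5029 0.2364 0.0072] [ 0.3 -0.   0.7] 0.55
up 8.97 [0.5022 0.2361 0.1287] [ 0.6 -0.1 -0.5] 0.549
 10.22 [0.6751 0.2097 0.1198] [ 0.1 -0.1  0.3] 0.002
```

View pics/c4.png

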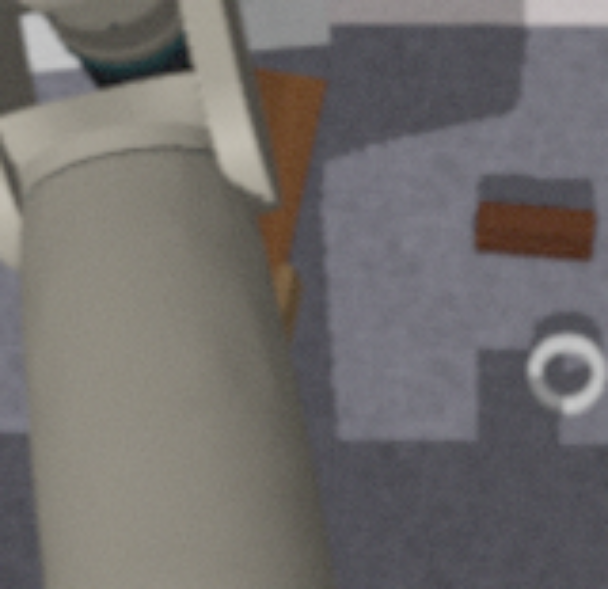

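The arm hides the box from above, so I use the scene camera.

```bash
python3 - <<'E'
from h import *
a=shot('scene','scene2')['frame'][:,:,::-1]
cv2.imwrite('pics/c5.png',cv2.resize(a[90:250,300:500],None,fx=3.7,fy=3.7))
E
```

```text
(no output)
```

View pics/c5.png

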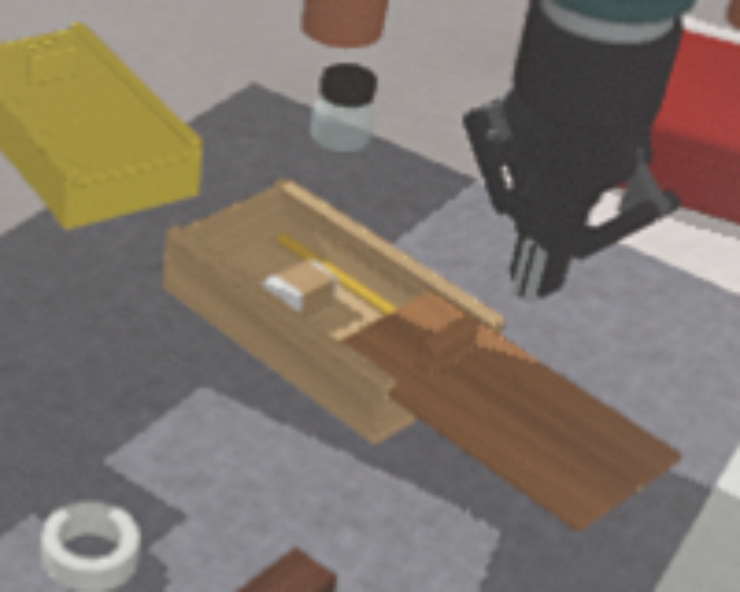

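The eraser lies flat in the box by the pencil, at about (300,285) in the crop, and the shut fingertips are behind the pull. Now I push the lid.

```bash
python3 - <<'E'
from h import *
r.movel(bx(.145,0,.05),feed=.12); st('low')
r.movel(bx(.08,0,.05),feed=.06); st('touch')
r.movel(bx(.0,0,.05),feed=.07); st()
x=0.
while x>-.035:
    x-=.0025; r.movel(bx(x,0,.05),feed=.03)
    s=readout.read_state(); f=s['ft_force']; fx=f[0]*np.cos(YAW)+f[1]*np.sin(YAW); print(round(x,4),round(fx,1))
    if fx>12: break
st('stop')
d=np.array(s['eef_pos'][:2])-B; print('tcp box x',d@[np.cos(YAW),np.sin(YAW)])
r.movel(bx(x+.03,0,.05),feed=.1); r.movel(bx(x+.03,0,.2),feed=.15)
r.goto_joints([1.167,.052,1.401,0,1.689,-.07]); st('away')
t=shot('top','top3')['frame'][:,:,::-1];a=shot('scene','scene3')['frame'][:,:,::-1]
cv2.imwrite('pics/c6.png',np.hstack([cv2.resize(t[70:225,185:285],None,fx=3.8,fy=3.8),cv2.resize(a[90:245,320:430],None,fx=3.8,fy=3.8)]))
E
```

```text
low 11.05 [0.6761 0.2095 0.0511] [-1.2  0.1  0.4] -0.002
touch 12.28 [0.6118 0.2209 0.0501] [-0.1 -0.1 -0.5] 0.001
 13.57 [0.5331 0.2351 0.0501] [ 0.1  0.8 -0.4] 0.001
-0.0025 -0.1
-0.005 0.5
-0.0075 -0.5
-0.01 -0.0
-0.0125 -0.5
-0.015 0.8
-0.0175 0.1
-0.02 0.3
-0.0225 3.3
-0.025 14.1
stop 16.07 [0.5107 0.239  0.0503] [14.2 -0.9 -7.1] 0.001
tcp box x -0.022645145217716194
away 19.32 [0.1726 0.4957 0.2311] [-0.1  0.8  0.6] 0.003
```

View pics/c6.png

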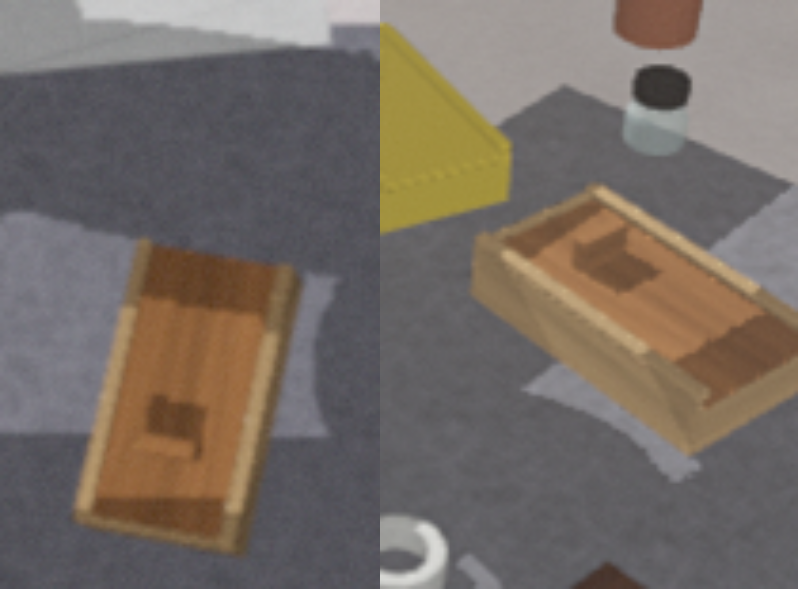

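The lid covers the whole box, with the pull near the -x end at about (170,440) in the left half. The push met a firm stop close to where I expected it.

```bash
python3 -c "
from h import *
finish_job()"
```

```text
the job is handed in; nothing more can be done
```

The white eraser is in the longer box, that box's lid is shut over it, and I handed the job in at about 19.5 s of the 45 s allowed. I gripped the eraser across its 28 mm side, laid it flat inside and pushed the lid shut by its pull with closed fingers. The arm then went back to its start pose, touching nothing.

- **Eraser:** the picture before the push showed it flat beside the pencil and clear of the lid. Once the lid was shut I could no longer see it.
- **Lid:** the push force stayed under 1 N, then rose to 14 N at the end stop. The fingertips were then at box x = -22.6 mm, against about -19.5 mm expected, within my roughly 2–3 mm pose error. The last two pictures show the lid covering the whole box.
- **Shorter box:** the arm never went near it, but I did not measure its lid afterwards.
- **Failed or disagreeing checks:** the arm hid the box in one top view, so I used the scene camera instead. My two estimates of where the lid started differed by about 15 mm until I re-read its edge. This did not matter, because I started the push well behind the pull.

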